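Weigh out the mixing balls

TASK

Pick up the loaded scoop by its handle and tip its steel mixing balls into the round pan of the spring scale, so that their weight takes the pan all the way down onto its stop. Then set the scoop back on the table, upright, and let go. Leave the empty scoop where it is.

Things in the scene. Friction and masses are not known exactly. Their poses are not given: they have to be found in the camera images.
- scoop: White scoop holding six loose steel balls (22 mm, 44 g each; scoop about 250 g). Origin: centre of its flat underside; x points to the open mouth (at the start world +y within 20 degrees), z up. Tray x -65 to +64, 82 wide, walls 38 high, floor 3 thick, flat to x = 20, then rising 15 degrees to the lip: balls stay in when level, roll out when the mouth is tipped down about 40 degrees.
- scoop_grip (a point): Centre of the grip block of the loaded scoop's bridge handle, 88 mm above the underside, over the middle of the tray. Axes as the scoop. The block is 16 mm thick along x, 46 mm wide along y, its top 105 mm and its bottom 70 mm above the underside; below it a crossbar (16 mm along x, 88 mm along y) down to 63 mm, with a leg at each side wall. The balls pass beneath.
- scoop_lip (a point): Middle of the lip of the loaded scoop's mouth, where the balls roll out: 64 mm ahead (x) of the scoop's origin and 15 mm above its underside. The mouth is 76 mm wide inside. Axes as the scoop.
- empty_scoop: A second scoop exactly like the loaded one, but with no balls in it. Same origin and axes. To be left alone.
- pan_floor (a point): Centre of the inner floor of the scale's round steel pan; moves with the pan, 73 mm above the table when up. Inside about 98 mm across at the floor, 138 mm at the rim, which is 45 mm above this point. x points to the scale's column (two rods and a crosshead): 81 to 115 mm from the pan's centre, 78 mm wide, top 195 mm above the table. The scale is fixed.
- pan (a joint): How far the sprung pan has sunk, m: 0 = up and empty, 0.020 = resting on its hard stop. It starts to sink at 1.2 N and reaches the stop at 2.0 N, so five or six of the balls take it right down and four do not; without the weight it springs back up.
There are look-alikes about, which are no part of the job. What is shaped like the scoop but blue is not meant.

How it is judged (in metres and radians):
On the way:
1. the pan sinks onto its stop under the poured balls (value of joint pan above 0.018 m), for 0.3 s.
At the end, for the whole second after the job is handed in: The pan rests on its stop (sunk by more than 18 of 20 mm) under the balls alone, and the scoop stands on the table upright (underside within 8 mm of the table top, tilted less than 0.15 rad), at rest and released (value of joint pan above 0.018 m and height (world z) of scoop between -0.008 and 0.008 m and angle between scoop's own z axis and vertical below 0.15 rad and linear speed of scoop below 0.03 m/s); the robot touches nothing.
It fails at once if the empty scoop is pushed away by more than 25 mm (distance of empty_scoop from where it was at the start of the episode above 0.025 m).
It also fails if it takes over 48 s, if anything falls off the work surface, if the arm or the gripper's body presses on something with over 40 N, if the wrist force passes 120 N, or if a joint passes its speed limit or range.

ROBOT

A 6-joint arm with a two-finger parallel gripper is mounted at the origin on a cart in front of the work surface, level with it; the furniture and walls round the work are solid. World frame = base frame: x ahead of the robot, y to its left, z up, the work surface at z = 0. Lengths are in mm, angles in rad, forces in N, time in s.
With the tool pointing down it reaches from about 225 to 725 mm from the base axis. Payload 3.1 kg.
Tool frame: the origin (TCP) lies at the very end of the fingers, on their centre line; the grasp point (between the pads) lies 19 mm behind it (r.pinch_z is the distance from the TCP to the grasp point, in mm); z points along the fingers, y is the line along which they close (so a half turn about z gives the same grasp; the last joint's range is limited). The gripper opens to 85 mm and grips with 20 to 120 N. Pads are 22 mm wide; open, the fingers measure 114 mm over their backs; the gripper's body (76 mm by 85 mm) begins 54 mm behind the grasp point. The pads swing forward as they close: fully open they stand 13 mm farther back than shut.
Start: joints at [-1.333, 0.048, 0.099, 1.622, 0, 1.443], TCP at [187.775, -490.263, 206.312] pointing down, gripper open.
Joint ranges: [-2.91, 2.91], [-0.99, 1.94], [-1.21, 1.42], [-2.12, 2.29], [-1.49, 1.47], [-3.14, 3.14]. Speed limits (rad/s): [2.79, 2.79, 3.14, 3.14, 3.14, 3.14].

INTERFACE

Orientations are given as [roll, pitch, yaw] about the fixed x, y, z axes, in that order (R = Rz(yaw) Ry(pitch) Rx(roll)).
In Python, from cell import r gives the robot as it stands. The module is installed in compiled form; this text tells all that it offers.
- The arm moves only by the tool step_arm, never from a script. Its argument "increments" is one flat list of numbers, 7 for each row, row after row: the shift along the tool's x, y, z in units of 25 mm (1.0 is 25 mm), then the turn, a rotation vector about the tool's x, y, z in units of 0.08 rad (1.0 is 0.08 rad), then the opening, from 0 (shut) to 1 (fully open). In form: [x, y, z, wx, wy, wz, fingers, x, y, z, wx, wy, wz, fingers, ...]. A call has 1 to 5 rows; each row shifts and turns the commanded pose from where the row before left it, along the tool's axes as they then stand; what a row does not reach is not made up. A row lasts 1/12 s, in which the tool goes at most 41.7 mm and 7.16 degrees, less where a joint would pass 70% of its speed; a pose out of reach is approached as far as the arm can. A call with a number of a shift or a turn outside -1 to 1 is refused whole. A call with a gripper value outside its range is refused whole. The fingers move at their own pace and stop on an object; the grip force is fixed at half the most. Time passes only in rows, so rows that do not move let the fingers close. It gives the time, the measured TCP pose, the force, the opening and the grip force at its end, in the units of the state.
- r.read_state(): the state, without advancing time (a new reading comes with each control period).
- r.snapshot(name): name is "scene" or "top"; returns (picture, depth): 400x640x3 uint8, red, green, blue; 400x640 float32, mm along the optical axis (not along the pixel's ray), 0 where there is no reading.
- r.calibration(name): a dict with "fx", "fy", "cx", "cy" (pixels), "R" (3x3) and "t" (3): a world point X has camera coordinates R X + t. Camera axes: x right, y down, z forward; pixel columns grow to the right and rows downward; lengths in mm; the calibration is good to about 2 mm. A picture is of the moment at which its call begins. calibration takes no time and is no camera call.
- r.job_done(): hands the job in; it is judged then, once.
The state is a dict: "t": time; "joint_positions": joint angles; "qvel": joint speeds; "tau": joint torques, N m; "ee_pos": TCP position; "tcp_rot": TCP orientation; "wrist_force": force on the tool from outside, world axes, zero at the start; "ft_torque": the same for the moment, N m; "opening": opening from 0.0 (shut) to 1.0 (fully open); "grasp_force": force on a finger pad.
Only numpy, scipy, OpenCV 4.12 (cv2) and the standard library are available. Lean on these libraries where they do the work, as an engineer would, in place of code of your own. Each camera call takes 0.05 s, during which the arm holds its last target. There are 200 camera calls.

## Working session

There is one attempt and no reset: what is moved stays moved. The work goes in short steps, Python scripts to look and compute and a tool call to move; the robot and the scene stay as the last step left them, time stands still between calls to the robot, and variables do not carry over. Pictures are saved under pics/ and viewed, at most 10 in all, crops included, and the job is handed in when it is done.

Besides the shell and the picture viewer there is one more tool, called after "Emit:" in YAML: its name, and indented under it one key for each argument. step_arm: Moves the arm, as the interface text tells. Shifts and turns lie within -1 to 1; 1 stands for 25 mm of shift or 0.08 rad of turn. Its arguments: {"type":"object","properties":{"increments":{"type":"array"}},"required":["increments"]}

```bash
mkdir -p pics
python3 - <<'E'
from cell import r
import cv2,numpy as np
for n in("scene","top"):
    p,d=r.snapshot(n); cv2.imwrite(f"pics/{n}0.png",p[...,::-1]); np.savez(f"{n}0.npz",p=p,d=d)
    c=r.calibration(n); print(n,c)
print(r.read_state())
E
```

```text
scene {'fx': 444.057143318349, 'fy': 444.057143318349, 'cx': 314.54304332018404, 'cy': 195.98510786126013, 'R': array([[-0.82195087, -0.56946741,  0.0101805 ],
       [-0.4578357 ,  0.64998172, -0.60655604],
       [ 0.33879676, -0.50322026, -0.79497555]]), 't': array([415.89630759, 262.12466907, 823.08942612])}
top {'fx': 428.0541260736445, 'fy': 428.0541260736445, 'cx': 319.5892315500471, 'cy': 199.1602410700087, 'R': array([[ 0.00771229, -0.99915211, -0.04044228],
       [-0.98764497, -0.00128067, -0.15670279],
       [ 0.15651813,  0.04115115, -0.98681744]]), 't': array([ 17.40625184, 505.87563945, 902.80172181])}
{'t': 0.1, 'joint_positions': array([-1.33283605e+00,  4.86792924e-02,  9.77412134e-02,  1.62199482e+00,
       -1.07033295e-05,  1.44302635e+00]), 'qvel': array([ 0.00012547, -0.00065944,  0.00432343,  0.00094825, -0.0012869 ,
       -0.00163174]), 'tau': array([ 2.88299969e-03, -3.39851582e+01,  3.20935965e+01,  1.58697419e-02,
       -1.86405819e-04,  2.87850341e-06]), 'ee_pos': array([ 187.611756  , -489.6836103 ,  205.22624705]), 'tcp_rot': array([-3.13947214e+00, -2.61631157e-04,  3.65729987e-01]), 'wrist_force': array([-0.09221867,  0.12752467,  0.50587784]), 'ft_torque': array([-0.05490653, -0.02424575,  0.046513  ]), 'grasp_force': 0.0, 'opening': 0.9989902412814322}
```

View pics/scene0.png

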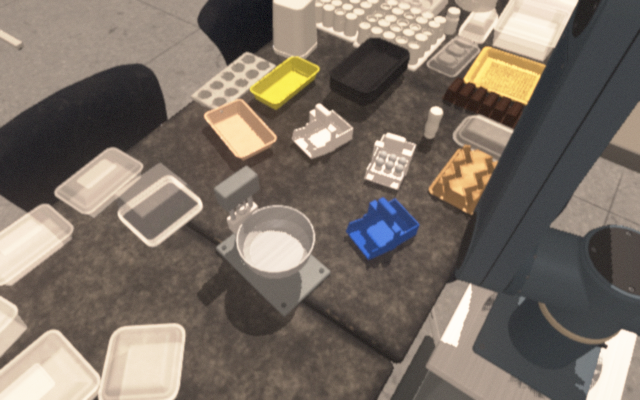

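View pics/top0.png

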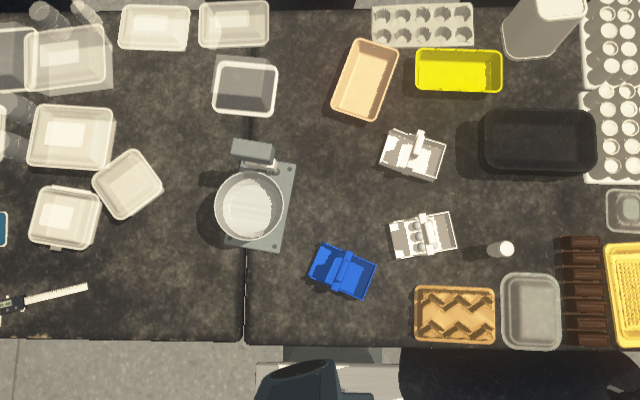

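The scene view shows the white scoop with balls at about (390,160), the empty one at (322,132) and the scale's pan at (275,243). In the top view these are at (422,235), (413,155) and (250,205), with the column at (253,153). Next I'll measure them by depth.

```bash
cat > h.py <<'E'
import numpy as np,cv2
from cell import r
def cloud(n,d):
    c=r.calibration(n); v,u=np.mgrid[:400,:640]
    P=np.stack([(u-c["cx"])/c["fx"]*d,(v-c["cy"])/c["fy"]*d,d],-1)
    W=(P-c["t"])@c["R"]; W[d<=0]=np.nan
    return W
def rect(pts):
    (c,s,a)=cv2.minAreaRect(pts.astype(np.float32)); return np.round(c,1),np.round(s,1),round(a,1)
E
python3 - <<'E'
from h import *
z=np.load("top0.npz"); p,d=z["p"],z["d"]; W=cloud("top",d)
def box(u0,u1,v0,v1):
    m=np.zeros((400,640),bool); m[v0:v1,u0:u1]=1; return m
for nm,b in(("loaded",box(380,465,200,265)),("empty",box(370,455,120,190))):
    Z=W[...,2]
    for lo,hi in((-5,5),(30,48),(95,115)):
        q=W[b&(Z>lo)&(Z<hi)]; print(nm,lo,hi,len(q),np.round(q.mean(0),1) if len(q) else 0, np.round(np.median(q,0),1), rect(q[:,:2]))
    q=W[b&(Z>12)]; print(nm,"above12",len(q),rect(q[:,:2]))
Z=W[...,2]
b=box(205,300,160,260); q=W[b&(Z>108)&(Z<130)]; print("rim",len(q),cv2.minEnclosingCircle(q[:,:2].astype(np.float32)),np.median(q[:,2]))
q=W[b&(Z>66)&(Z<80)];print("floor",len(q),np.median(q,0))
b=box(215,310,130,180); q=W[b&(Z>180)&(Z<210)]; print("head",len(q),rect(q[:,:2]),q.mean(0))
t=W[box(300,380,300,330)]; print("table",np.nanmedian(t[:,2]))
big=cv2.resize(p[110:270,360:480,::-1],None,fx=4,fy=4,interpolation=cv2.INTER_CUBIC)
cv2.imwrite("pics/z.png",big[:600])
E
```

```text
loaded -5 5 3813 [ 4.415e+02 -2.122e+02  3.000e-01] [ 4.448e+02 -2.152e+02  1.000e-01] (array([ 438.7, -210.6]), array([145.1, 192.5]), 0.2)
loaded 30 48 227 [ 434.1 -227.2   36.3] [ 444.1 -242.6   36.6] (array([ 428.7, -207.2]), array([ 84.6, 125. ]), 10.3)
loaded 95 115 189 [ 427.8 -203.4  103.7] [ 427.3 -203.1  104. ] (array([ 428. , -204.3]), array([45.4, 16.5]), 11.9)
loaded above12 1183 (array([ 428.1, -204.4]), array([ 87.5, 130.7]), 11.3)
empty -5 5 4375 [ 6.159e+02 -1.942e+02  2.000e-01] [ 6.117e+02 -1.971e+02  1.000e-01] (array([ 618.3, -193.5]), array([197.3, 167.7]), 89.6)
empty 30 48 271 [ 606.3 -201.    36. ] [ 592.5 -210.4   36.2] (array([ 619.2, -163.9]), array([181.7,  87.7]), 69.3)
empty 95 115 171 [ 610.  -186.1  103.6] [ 610.  -186.   103.9] (array([ 610.8, -186.9]), array([16.3, 45.2]), 72.4)
empty above12 1046 (array([ 619.2, -163.9]), array([181.7,  87.7]), 69.3)
rim 527 ((481.2099609375, 161.14675903320312), 71.90815734863281) 116.14888595156935
floor 2502 [483.36932062 161.58957869  73.10007735]
head 765 (array([577.3, 144.1]), array([77.7, 34.1]), 80.7) [575.64662724 143.21017251 193.36917165]
table -0.24871069829803893
```

View pics/z.png

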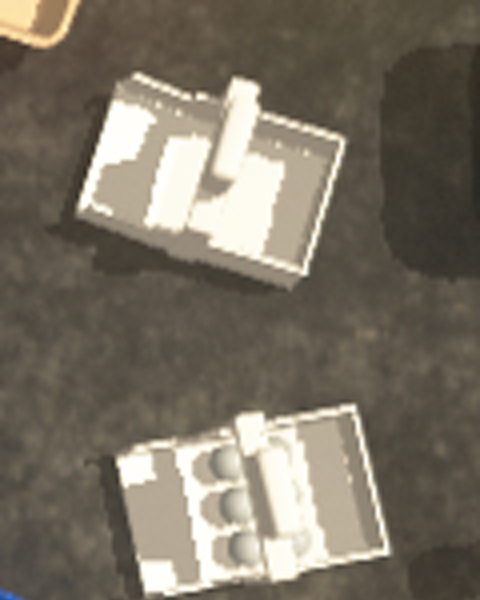

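Measured, with sizes matching the spec:
- **Grip block:** at (428, -204), with the scoop's x axis at about 101.5° (45×16 block).
- **Pan centre:** at (482, 161), with a floor reading of z=73.

I'll grasp with tool yaw at about 3.34, which puts joint 6 near 0 over the pan. Translate first, then turn.

Emit:
step_arm:
  increments: [0.87, -0.48, 0, 0, 0, 0, 1, 0.87, -0.48, 0, 0, 0, 0, 1, 0.87, -0.48, 0, 0, 0, 0, 1, 0.87, -0.48, 0, 0, 0, 0, 1, 0.87, -0.48, 0, 0, 0, 0, 1]

```text
t: 0.52
ee_pos: [268.2, -394.1, 205.6]
tcp_rot: [-3.14, 0.0, 0.365]
wrist_force: [0.8, 0.2, -0.2]
opening: 1.001
grasp_force: 0.0
```

Emit:
step_arm:
  increments: [0.87, -0.48, 0, 0, 0, 0, 1, 0.87, -0.48, 0, 0, 0, 0, 1, 0.87, -0.48, 0, 0, 0, 0, 1, 0.87, -0.48, 0, 0, 0, 0, 1, 0.87, -0.48, 0, 0, 0, 0, 1]

```text
t: 0.93
ee_pos: [348.4, -299.1, 205.7]
tcp_rot: [-3.141, 0.0, 0.366]
wrist_force: [0.6, 0.1, -0.5]
opening: 1.004
grasp_force: 0.0
```

Emit:
step_arm:
  increments: [0.87, -0.48, 0, 0, 0, 0, 1, 0.87, -0.48, 0, 0, 0, 0, 1, 0.87, -0.48, 0, 0, 0, 0, 1, 0.87, -0.48, 0, 0, 0, 0, 1, 0.87, -0.48, 0, 0, 0, 0, 1]

```text
t: 1.35
ee_pos: [428.4, -204.2, 205.7]
tcp_rot: [-3.141, 0.001, 0.366]
wrist_force: [0.1, 0.1, -0.1]
opening: 1.002
grasp_force: 0.0
```

Emit:
step_arm:
  increments: [0, 0, 0, 0, 0, -1, 1, 0, 0, 0, 0, 0, -1, 1, 0, 0, 0, 0, 0, -1, 1, 0, 0, 0, 0, 0, -1, 1, 0, 0, 0, 0, 0, -1, 1]

```text
t: 1.77
ee_pos: [427.8, -205.1, 205.6]
tcp_rot: [-3.14, 0.0, 0.77]
wrist_force: [-1.1, -0.5, 0.2]
opening: 0.999
grasp_force: 0.0
```

Emit:
step_arm:
  increments: [0, 0, 0, 0, 0, -1, 1, 0, 0, 0, 0, 0, -1, 1, 0, 0, 0, 0, 0, -1, 1, 0, 0, 0, 0, 0, -1, 1, 0, 0, 0, 0, 0, -1, 1]

```text
t: 2.18
ee_pos: [427.7, -205.2, 205.6]
tcp_rot: [-3.14, -0.0, 1.17]
wrist_force: [-0.1, -0.1, -0.3]
opening: 1.004
grasp_force: 0.0
```

Run:
```python
from cell import r
s=r.read_state();print(s["t"],s["joint_positions"],s["ee_pos"],s["tcp_rot"])
```

```text
2.1833 [-5.88911388e-01 -8.19454441e-02 -3.03770149e-02  1.62369861e+00
  1.56507308e-05  1.38291680e+00] [ 427.71928636 -205.24901946  205.64117813] [-3.14028520e+00 -2.64507343e-04  1.16976428e+00]
```

Emit:
step_arm:
  increments: [0, 0, 0, 0, 0, -1, 1, 0, 0, 0, 0, 0, -1, 1, 0, 0, 0, 0, 0, -1, 1, 0, 0, 0, 0, 0, -1, 1, 0, 0, 0, 0, 0, -1, 1]

```text
t: 2.6
ee_pos: [427.7, -205.2, 205.7]
tcp_rot: [-3.14, -0.001, 1.57]
wrist_force: [0.7, 0.4, -0.6]
opening: 1.002
grasp_force: 0.0
```

Emit:
step_arm:
  increments: [0, 0, 0, 0, 0, -1, 1, 0, 0, 0, 0, 0, -1, 1, 0, 0, 0, 0, 0, -1, 1, 0, 0, 0, 0, 0, -1, 1, 0, 0, 0, 0, 0, -1, 1]

```text
t: 3.02
ee_pos: [427.7, -205.3, 205.6]
tcp_rot: [-3.141, -0.001, 1.97]
wrist_force: [0.4, 0.6, -0.5]
opening: 0.998
grasp_force: 0.0
```

Emit:
step_arm:
  increments: [0, 0, 0, 0, 0, -1, 1, 0, 0, 0, 0, 0, -1, 1, 0, 0, 0, 0, 0, -1, 1, 0, 0, 0, 0, 0, -1, 1, 0, 0, 0, 0, 0, -1, 1]

```text
t: 3.43
ee_pos: [427.7, -205.3, 205.7]
tcp_rot: [-3.141, -0.001, 2.37]
wrist_force: [-0.5, 0.1, 0.5]
opening: 0.999
grasp_force: 0.0
```

Emit:
step_arm:
  increments: [0, 0, 0, 0, 0, -1, 1, 0, 0, 0, 0, 0, -1, 1, 0, 0, 0, 0, 0, -1, 1, 0, 0, 0, 0, 0, -1, 1, 0, 0, 0, 0, 0, -1, 1]

```text
t: 3.85
ee_pos: [427.7, -205.2, 205.7]
tcp_rot: [3.141, -0.001, 2.77]
wrist_force: [0.3, 0.2, 0.6]
opening: 0.995
grasp_force: 0.0
```

Emit:
step_arm:
  increments: [0, 0, 0, 0, 0, -1, 1, 0, 0, 0, 0, 0, -1, 1, 0, 0, 0, 0, 0, -1, 1, 0, 0, 0, 0, 0, -1, 1, 0, 0, 0, 0, 0, -1, 1]

```text
t: 4.27
ee_pos: [427.7, -205.3, 205.6]
tcp_rot: [3.141, -0.001, -3.113]
wrist_force: [-0.0, 0.1, -0.5]
opening: 1.007
grasp_force: 0.0
```

Emit:
step_arm:
  increments: [0, 0, 0, 0, 0, -1, 1, 0, 0, 0, 0, 0, -1, 1, 0, 0, 0.5, 0, 0, -0.1, 1, 0, 0, 1, 0, 0, 0, 1, 0, 0, 1, 0, 0, 0, 1]

```text
t: 4.68
ee_pos: [428.7, -205.9, 143.8]
tcp_rot: [-3.14, 0.002, -2.949]
wrist_force: [0.3, 0.2, -0.5]
opening: 1.0
grasp_force: 0.0
```

Emit:
step_arm:
  increments: [0, 0.05, 1, 0, 0, 0, 1, 0, 0, 1, 0, 0, 0, 1, 0, 0, 0.5, 0, 0, 0, 1, 0, 0, 0.5, 0, 0, 0, 1, 0, 0, 0, 0, 0, 0, 0]

```text
t: 5.1
ee_pos: [425.1, -202.4, 64.9]
tcp_rot: [3.136, -0.005, -2.949]
wrist_force: [0.3, 0.3, 0.0]
opening: 0.878
grasp_force: 0.0
```

Emit:
step_arm:
  increments: [0, 0, 0, 0, 0, 0, 0, 0, 0, 0, 0, 0, 0, 0, 0, 0, 0, 0, 0, 0, 0, 0, 0, 0, 0, 0, 0, 0, 0, 0, 0, 0, 0, 0, 0]

```text
t: 5.52
ee_pos: [428.5, -204.4, 70.1]
tcp_rot: [-3.141, 0.002, -2.949]
wrist_force: [1.0, -0.5, -1.6]
opening: 0.167
grasp_force: 59.5
```

Emit:
step_arm:
  increments: [0, 0, 0, 0, 0, 0, 0, 0, 0, 0, 0, 0, 0, 0, 0, 0, 0, 0, 0, 0, 0, 0, 0, 0, 0, 0, 0, 0]

```text
t: 5.85
ee_pos: [428.5, -204.4, 70.1]
tcp_rot: [-3.141, 0.002, -2.949]
wrist_force: [-1.7, 1.7, 5.8]
opening: 0.162
grasp_force: 60.3
```

Grip is solid at 60 N. Lifting gently, then turning slightly.

Emit:
step_arm:
  increments: [0, 0, -0.3, 0, 0, 0, 0, 0, 0, -0.6, 0, 0, 0, 0, 0, 0, -0.8, 0, 0, 0, 0, 0, 0, -0.8, 0, 0, 0, 0, 0, 0, -0.8, 0, 0, 0, 0]

```text
t: 6.27
ee_pos: [426.4, -203.6, 150.1]
tcp_rot: [3.139, -0.004, -2.949]
wrist_force: [-0.0, 0.2, -5.6]
opening: 0.161
grasp_force: 58.9
```

Emit:
step_arm:
  increments: [0, 0, -0.8, 0, 0, 0.5, 0, 0, 0, -0.7, 0, 0, 0.8, 0, 0, 0, -0.5, 0, 0, 0.8, 0, 0, 0, -0.26, 0, 0, 0.6, 0, 0, 0, 0, 0, 0, 0.3, 0]

```text
t: 6.68
ee_pos: [428.0, -204.6, 208.5]
tcp_rot: [-3.141, 0.0, 3.092]
wrist_force: [0.5, -1.2, -5.5]
opening: 0.164
grasp_force: 59.0
```

Emit:
step_arm:
  increments: [0, 0.1, 0, 0, 0, 0, 0, -0.1, 0.3, 0, 0, 0, 0, 0, -0.1, 0.5, 0, 0, 0, 0, 0, -0.1, 0.7, 0, 0, 0, 0, 0, -0.1, 0.7, 0, 0, 0, 0, 0]

```text
t: 7.1
ee_pos: [439.9, -145.9, 206.0]
tcp_rot: [3.14, -0.003, 3.094]
wrist_force: [0.0, -0.7, -5.8]
opening: 0.166
grasp_force: 58.9
```

Emit:
step_arm:
  increments: [-0.1, 0.7, 0, 0, 0, 0, 0, -0.1, 0.7, 0, 0, 0, 0, 0, -0.1, 0.7, 0, 0, 0, 0, 0, -0.1, 0.7, 0, 0, 0, 0, 0, -0.1, 0.7, 0, 0, 0, 0, 0]

```text
t: 7.52
ee_pos: [456.4, -58.6, 206.1]
tcp_rot: [3.14, -0.003, 3.095]
wrist_force: [1.0, 0.2, -5.5]
opening: 0.164
grasp_force: 58.9
```

Emit:
step_arm:
  increments: [-0.1, 0.7, 0, 0, 0, 0, 0, -0.1, 0.7, 0, 0, 0, 0, 0, -0.1, 0.7, 0, 0, 0, 0, 0, -0.1, 0.7, 0, 0, 0, 0, 0, -0.1, 0.6, 0, 0, 0, 0, 0]

```text
t: 7.93
ee_pos: [472.7, 25.9, 206.1]
tcp_rot: [3.14, -0.003, 3.096]
wrist_force: [-0.2, 0.3, -5.7]
opening: 0.169
grasp_force: 58.9
```

Emit:
step_arm:
  increments: [0, 0.5, 0, 0, 0, 0, 0, 0, 0.4, 0, 0, 0, 0, 0, 0, 0.3, 0, 0, 0, 0, 0, 0, 0.2, 0, 0, 0, 0, 0, 0, 0.1, 0, 0, 0, 0, 0]

```text
t: 8.35
ee_pos: [475.2, 61.9, 207.3]
tcp_rot: [3.142, -0.001, 3.095]
wrist_force: [-0.5, -0.1, -5.0]
opening: 0.163
grasp_force: 58.9
```

Run:
```python
from h import *
s=r.read_state();print(s["t"],s["joint_positions"],s["ee_pos"],s["tcp_rot"],s["wrist_force"])
p,d=r.snapshot("scene"); cv2.imwrite("pics/s1.png",p[...,::-1])
p2,d=r.snapshot("top"); cv2.imwrite("pics/a.png",np.hstack([p[80:330,120:520],p2[60:310,120:520]])[...,::-1])
```

```text
8.35 [-1.05335945e-02 -6.94860976e-02 -1.53148581e-02  1.62594743e+00
  6.22591506e-05  3.64279798e-02] [475.21054805  61.9190393  207.3135651 ] [ 3.14156612e+00 -9.81480035e-04  3.09463106e+00] [-0.46523295 -0.11873708 -5.02223417]
```

View pics/a.png

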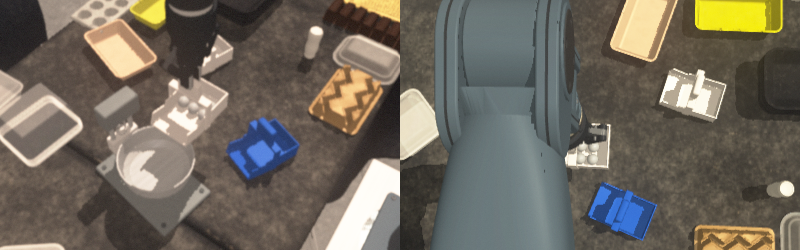

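The held scoop is level with all the balls in it (left crop about (190,110)), just short of the pan at (155,165). Now the first half of the tilt.

Emit:
step_arm:
  increments: [-0.1, 0.16, -0.05, 0.6, 0, 0, 0, 0, 0.16, -0.05, 0.6, 0, 0, 0, 0, 0.16, -0.03, 0.6, 0, 0, 0, 0, 0.16, -0.03, 0.6, 0, 0, 0, 0, 0.16, -0.03, 0.6, 0, 0, 0]

```text
t: 8.87
ee_pos: [479.5, 81.1, 211.2]
tcp_rot: [-2.9, 0.001, 3.092]
wrist_force: [0.4, -0.5, -5.5]
opening: 0.167
grasp_force: 59.0
```

Emit:
step_arm:
  increments: [0, 0.16, -0.05, 0.6, 0, 0, 0, 0, 0.16, -0.05, 0.6, 0, 0, 0, 0, 0.15, -0.05, 0.6, 0, 0, 0, 0, 0.15, -0.06, 0.6, 0, 0, 0, 0, 0.15, -0.06, 0.6, 0, 0, 0]

```text
t: 9.28
ee_pos: [480.8, 101.9, 211.3]
tcp_rot: [-2.661, 0.002, 3.093]
wrist_force: [0.2, -1.4, -3.3]
opening: 0.164
grasp_force: 59.4
```

Run:
```python
from h import *
s=r.read_state();print(s["t"],s["joint_positions"],s["ee_pos"],s["tcp_rot"],s["wrist_force"])
p,d=r.snapshot("scene"); cv2.imwrite("pics/b.png",cv2.resize(p[130:330,180:420],None,fx=2.5,fy=2.5)[...,::-1])
```

```text
9.2833 [ 0.36673038  0.17469093  0.16542022  1.7670177  -0.43731483  0.46204461] [480.76478202 101.94436585 211.33337461] [-2.66124615e+00  2.16633583e-03  3.09262473e+00] [ 0.16568649 -1.4366923  -3.34984292]
```

View pics/b.png

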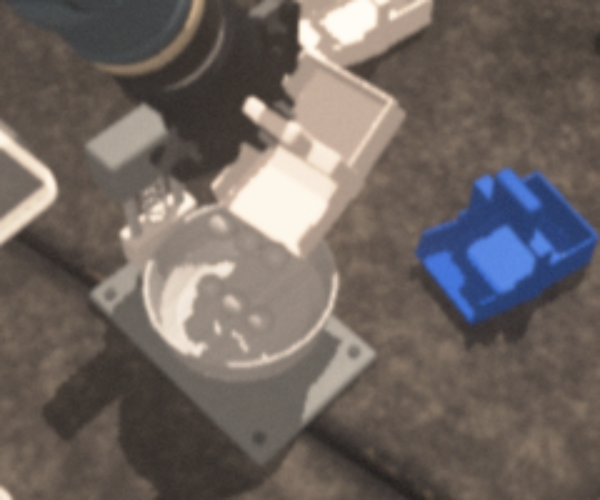

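At 28° the balls are already running out into the pan (around (235,300) and (250,240) in the crop), with none outside. I'll tilt on to empty the scoop fully.

Emit:
step_arm:
  increments: [0, 0.14, -0.08, 0.6, 0, 0, 0, 0, 0.14, -0.08, 0.6, 0, 0, 0, 0, 0.14, -0.08, 0.6, 0, 0, 0, 0, 0.14, -0.09, 0.6, 0, 0, 0, 0, 0.13, -0.09, 0.6, 0, 0, 0]

```text
t: 9.75
ee_pos: [481.9, 122.1, 210.9]
tcp_rot: [-2.423, 0.003, 3.092]
wrist_force: [0.2, 0.1, -2.7]
opening: 0.166
grasp_force: 59.4
```

Emit:
step_arm:
  increments: [0, 0.12, -0.11, 0.6, 0, 0, 0, 0, 0.12, -0.11, 0.6, 0, 0, 0, 0, 0, 0, 0, 0, 0, 0, 0, 0, 0, 0, 0, 0, 0, 0, 0, 0, 0, 0, 0, 0]

```text
t: 10.17
ee_pos: [481.9, 129.7, 210.7]
tcp_rot: [-2.328, 0.002, 3.093]
wrist_force: [0.7, -0.4, -2.7]
opening: 0.166
grasp_force: 59.5
```

Run:
```python
from h import *
s=r.read_state();print(s["t"],s["joint_positions"],s["ee_pos"],s["tcp_rot"],s["wrist_force"])
p,d=r.snapshot("scene"); cv2.imwrite("pics/c.png",cv2.resize(p[130:330,180:420],None,fx=2.5,fy=2.5)[...,::-1])
```

```text
10.1667 [ 0.54391178  0.45864416  0.35443932  1.99951178 -0.6476961   0.77616418] [481.92164075 129.68238923 210.73660147] [-2.32799528e+00  1.51393847e-03  3.09272273e+00] [ 0.74546342 -0.44637202 -2.66666885]
```

View pics/c.png

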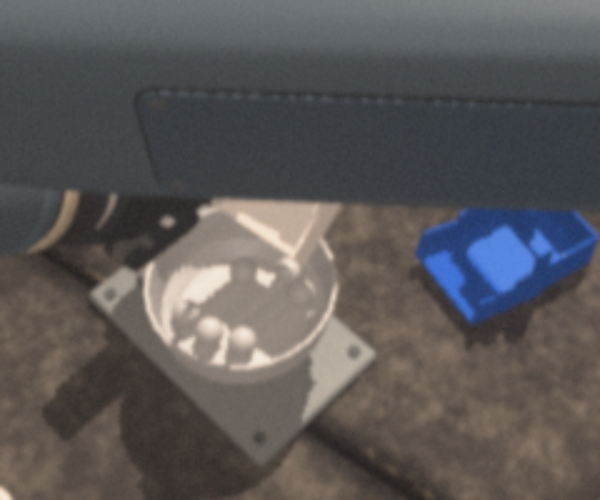

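All six balls are in the pan at (187,312), (208,330), (242,340), (243,268), (285,268) and (303,290). The wrist reads 2.7 N, which is about the empty scoop alone. Backing out the way I came.

Emit:
step_arm:
  increments: [0, -0.29, -0.27, 0, 0, 0, 0, 0, -0.29, -0.27, 0, 0, 0, 0, 0, -0.19, 0.2, -1, 0, 0, 0, 0, -0.21, 0.19, -1, 0, 0, 0, 0, -0.22, 0.17, -1, 0, 0, 0]

```text
t: 10.63
ee_pos: [480.8, 109.2, 231.8]
tcp_rot: [-2.57, 0.002, 3.095]
wrist_force: [-0.9, -0.9, -1.6]
opening: 0.162
grasp_force: 59.4
```

Emit:
step_arm:
  increments: [0, -0.23, 0.15, -1, 0, 0, 0, 0, -0.25, 0.13, -1, 0, 0, 0, 0, -0.26, 0.11, -1, 0, 0, 0, 0, -0.26, 0.09, -1, 0, 0, 0, 0, -0.27, 0.07, -1, 0, 0, 0]

```text
t: 11.05
ee_pos: [478.4, 73.3, 233.3]
tcp_rot: [-2.969, 0.004, 3.094]
wrist_force: [0.0, -0.1, -3.2]
opening: 0.168
grasp_force: 59.4
```

Emit:
step_arm:
  increments: [0, -0.28, 0.05, -1, 0, 0, 0, 0, -0.28, 0.03, -1, 0, 0, 0, 0, -0.5, 0, -0.2, 0, 0, 0, 0, -0.8, 0, 0, 0, 0, 0, 0, -0.9, 0, 0, 0, 0, 0]

```text
t: 11.47
ee_pos: [474.3, 3.3, 232.5]
tcp_rot: [-3.14, 0.002, 3.093]
wrist_force: [1.3, -0.9, -2.8]
opening: 0.168
grasp_force: 59.4
```

Emit:
step_arm:
  increments: [0, -0.9, 0, 0, 0, 0, 0, 0, -0.9, 0, 0, 0, 0, 0, 0, -0.8, 0, 0, 0, 0, 0, 0, -0.8, 0, 0, 0, 0, 0, 0, -0.4, 0, 0, 0, 0, 0]

```text
t: 11.88
ee_pos: [469.8, -92.5, 232.1]
tcp_rot: [-3.138, 0.001, 3.091]
wrist_force: [-0.3, 0.9, -3.4]
opening: 0.164
grasp_force: 59.4
```

Emit:
step_arm:
  increments: [0, 0, 0, 0, 0, 0, 0, 0, 0, 0, 0, 0, 0, 0]

```text
t: 12.05
ee_pos: [470.4, -89.8, 231.2]
tcp_rot: [3.141, 0.001, 3.093]
wrist_force: [-0.4, -0.2, -3.5]
opening: 0.162
grasp_force: 59.4
```

Run:
```python
from h import *
s=r.read_state();print(s["t"],s["joint_positions"],s["ee_pos"],s["tcp_rot"],s["wrist_force"])
p,d=r.snapshot("scene"); cv2.imwrite("pics/d.png",p[...,::-1])
W=cloud("scene",d); q=W[(abs(W[...,0]-482)<70)&(abs(W[...,1]-161)<70)]
t=np.histogram(q[:,2],bins=np.arange(-5,200,5)); print(list(zip(t[1],t[0])))
```

```text
12.05 [-3.28913514e-01 -6.45143705e-02  3.71748251e-02  1.67198733e+00
  3.05538575e-04 -2.79905872e-01] [470.41910049 -89.76013455 231.22845065] [3.14143664e+00 5.63215424e-04 3.09258504e+00] [-0.39638127 -0.19896226 -3.48642217]
[(np.int64(-5), np.int64(43)), (np.int64(0), np.int64(221)), (np.int64(5), np.int64(36)), (np.int64(10), np.int64(1230)), (np.int64(15), np.int64(169)), (np.int64(20), np.int64(0)), (np.int64(25), np.int64(0)), (np.int64(30), np.int64(0)), (np.int64(35), np.int64(0)), (np.int64(40), np.int64(0)), (np.int64(45), np.int64(2)), (np.int64(50), np.int64(922)), (np.int64(55), np.int64(722)), (np.int64(60), np.int64(408)), (np.int64(65), np.int64(339)), (np.int64(70), np.int64(508)), (np.int64(75), np.int64(308)), (np.int64(80), np.int64(210)), (np.int64(85), np.int64(186)), (np.int64(90), np.int64(223)), (np.int64(95), np.int64(356)), (np.int64(100), np.int64(87)), (np.int64(105), np.int64(0)), (np.int64(110), np.int64(0)), (np.int64(115), np.int64(0)), (np.int64(120), np.int64(0)), (np.int64(125), np.int64(0)), (np.int64(130), np.int64(0)), (np.int64(135), np.int64(0)), (np.int64(140), np.int64(0)), (np.int64(145), np.int64(0)), (np.int64(150), np.int64(0)), (np.int64(155), np.int64(0)), (np.int64(160), np.int64(0)), (np.int64(165), np.int64(0)), (np.int64(170), np.int64(0)), (np.int64(175), np.int64(0)), (np.int64(180), np.int64(0)), (np.int64(185), np.int64(0)), (np.int64(190), np.int64(0))]
```

View pics/d.png

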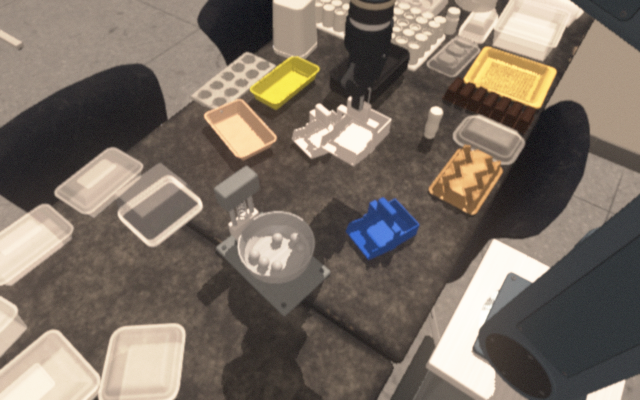

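The pan rim is now at z≈98 and the floor at z≈53, down by 20 mm. The balls are in the pan around (272,250) and the held scoop is empty. Checking that the set-down spot is free.

Run:
```python
from h import *
W=cloud("top",np.load("top0.npz")["d"])
for cx in(470,480,490):
    x,y,z=W[...,0]-cx,W[...,1]+90,W[...,2]
    for m in(0,15,25): print(cx,m,((abs(x)<48+m)&(abs(y)<70+m)&(z>8)).sum())
```

```text
470 0 170
470 15 295
470 25 392
480 0 128
480 15 234
480 25 310
490 0 84
490 15 187
490 25 247
```

Run:
```python
from h import *
z=np.load("top0.npz");W=cloud("top",z["d"]);p=z["p"].astype(int)
x,y,h=W[...,0],W[...,1],W[...,2]
blue=(p[...,2]-p[...,0]>40)&(h>8)&(x>250)&(x<480)&(y<80)&(y>-180)
q=W[blue];print("blue",q.min(0),q.max(0))
o=(abs(x-480)<75)&(abs(y+90)<95)&(h>8)&~blue
q=W[o];print("other",q.min(0),q.max(0),len(q))
q=q[q[:,1]>-135];print(len(q),q.min(0) if len(q) else 0,q.max(0) if len(q) else 0)
```

```text
blue [ 289.89689886 -102.5099114     8.00857294] [412.97908972  45.04369376 108.17465223]
other [ 405.25367033 -184.87952766    8.05706873] [ 464.90016831 -134.37541581   42.25285691] 320
5 [ 447.60118242 -134.73379452   11.51028738] [ 456.24804128 -134.37541581   15.45963622]
```

The only points there are the scoop's own old spot, and blue ends at x=413, so it's clear. Shifting to x≈482 and lowering.

Emit:
step_arm:
  increments: [-0.48, 0, 0.5, 0, 0, 0, 0, 0, 0, 0.9, 0, 0, 0, 0, 0, 0, 0.9, 0, 0, 0, 0, 0, 0, 0.9, 0, 0, 0, 0, 0, 0, 0.9, 0, 0, 0, 0]

```text
t: 12.52
ee_pos: [482.8, -88.8, 127.1]
tcp_rot: [3.141, 0.0, 3.096]
wrist_force: [-0.3, -0.6, -2.3]
opening: 0.167
grasp_force: 59.4
```

Emit:
step_arm:
  increments: [0, 0, 0.8, 0, 0, 0, 0, 0, 0, 0.6, 0, 0, 0, 0, 0, 0, 0.4, 0, 0, 0, 0, 0, 0, 0, 0, 0, 0, 0, 0, 0, 0, 0, 0, 0, 0]

```text
t: 12.93
ee_pos: [482.5, -89.4, 82.8]
tcp_rot: [3.141, -0.001, 3.095]
wrist_force: [-0.1, 0.6, -2.7]
opening: 0.167
grasp_force: 59.3
```

Emit:
step_arm:
  increments: [0, 0, 0.2, 0, 0, 0, 0, 0, 0, 0.16, 0, 0, 0, 0, 0, 0, 0.1, 0, 0, 0, 0, 0, 0, 0.04, 0, 0, 0, 0, 0, 0, 0, 0, 0, 0, 0]

```text
t: 13.35
ee_pos: [482.9, -90.3, 70.4]
tcp_rot: [3.142, 0.0, 3.094]
wrist_force: [-0.1, 0.2, -2.4]
opening: 0.161
grasp_force: 59.4
```

Emit:
step_arm:
  increments: [0, 0, 0.03, 0, 0, 0, 0, 0, 0, 0, 0, 0, 0, 0]

```text
t: 13.52
ee_pos: [483.0, -90.2, 70.2]
tcp_rot: [3.141, 0.001, 3.094]
wrist_force: [-0.2, 0.8, 0.2]
opening: 0.17
grasp_force: 59.7
```

Emit:
step_arm:
  increments: [0, 0, 0.02, 0, 0, 0, 0, 0, 0, 0, 0, 0, 0, 0]

```text
t: 13.68
ee_pos: [483.0, -90.2, 70.1]
tcp_rot: [3.141, 0.001, 3.094]
wrist_force: [-2.8, 2.4, 3.6]
opening: 0.168
grasp_force: 60.3
```

It's on the table. Releasing, then going straight up.

Emit:
step_arm:
  increments: [0, 0, 0, 0, 0, 0, 1, 0, 0, 0, 0, 0, 0, 1, 0, 0, 0, 0, 0, 0, 1, 0, 0, 0, 0, 0, 0, 1, 0, 0, 0, 0, 0, 0, 1]

```text
t: 14.1
ee_pos: [482.9, -90.4, 68.9]
tcp_rot: [-3.141, 0.0, 3.094]
wrist_force: [0.0, -0.1, 0.2]
opening: 0.865
grasp_force: 0.0
```

Emit:
step_arm:
  increments: [0, 0, 0, 0, 0, 0, 1, 0, 0, -0.2, 0, 0, 0, 1, 0, 0, -0.5, 0, 0, 0, 1, 0, 0, -0.8, 0, 0, 0, 1, 0, 0, -0.8, 0, 0, 0, 1]

```text
t: 14.52
ee_pos: [482.1, -90.1, 126.7]
tcp_rot: [3.141, -0.002, 3.094]
wrist_force: [1.0, -0.2, 0.5]
opening: 0.998
grasp_force: 0.0
```

Emit:
step_arm:
  increments: [0, 0, -0.9, 0, 0, 0, 1, 0, 0, -0.9, 0, 0, 0, 1, 0, 0, -0.7, 0, 0, 0, 1, 0, 0, -0.4, 0, 0, 0, 1, 0, 0, 0, 0, 0, 0, 1]

```text
t: 14.93
ee_pos: [484.5, -90.8, 202.2]
tcp_rot: [-3.14, 0.005, 3.094]
wrist_force: [0.2, -0.5, -0.7]
opening: 1.001
grasp_force: 0.0
```

Run:
```python
from h import *
s=r.read_state();print(s["t"],s["ee_pos"],s["wrist_force"],s["qvel"])
p,d=r.snapshot("scene"); cv2.imwrite("pics/e.png",p[...,::-1])
W=cloud("scene",d); q=W[(abs(W[...,0]-482)<45)&(abs(W[...,1]-161)<45)&(W[...,2]>40)]; print("pan floor",np.percentile(q[:,2],10))
q=W[(np.hypot(W[...,0]-482,W[...,1]-161)<73)&(W[...,2]>40)]; print("rim",np.percentile(q[:,2],98))
b=(abs(W[...,0]-483)<30)&(abs(W[...,1]+90)<30)&(W[...,2]>95)&(W[...,2]<118); q=W[b];print("grip top",len(q),np.median(q,0))
```

```text
14.9333 [484.46436568 -90.82863256 202.21283093] [ 0.20577454 -0.52593121 -0.65364136] [ 0.00085715  0.01314799 -0.06370125 -0.03134682  0.00029586 -0.00165885]
pan floor 53.161942393180276
rim 100.10958195336785
grip top 169 [482.42233729 -86.45878009 105.26657243]
```

View pics/e.png

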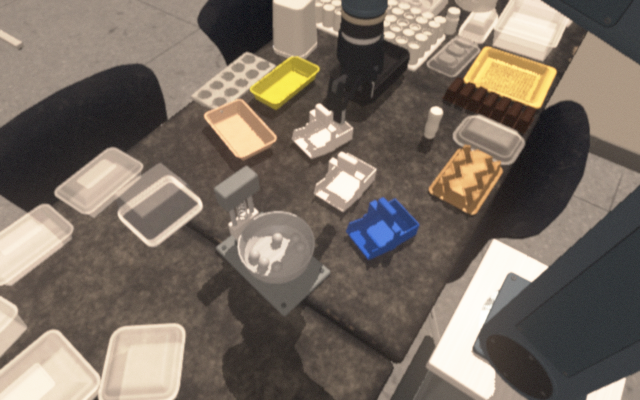

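The scoop stands upright and released at about (345,182), with its grip top at z=105. The pan is down with the balls in it (floor z=53), and the empty scoop at (322,132) hasn't moved. Handing in.

```bash
python3 -c "
from cell import r
print(r.job_done())"
```

```text
the job is handed in; nothing more can be done
None
```

The job is handed in: all six balls are in the pan, which measured 20 mm down on its stop, the scoop stands upright and released on the table, and the empty scoop was left alone; no verdict was returned.

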